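Put the biscuit cutters back in their block, in order of size

TASK

Baking is over: put the four round biscuit cutters back in their wooden storage block in order of size, each cutting edge down and fully seated in the well that fits it, the smallest cutter in the smallest well and so on up to the largest. Leave the salt shaker standing where it is.

Things in the scene. Friction and masses are not known exactly. Their poses are not given: they have to be found in the camera images.
- cutter_block: Fixed pale wooden storage block, an oblong board 326 x 110 mm, its top 27 mm above the worktop, with a row of four round wells whose diameters grow from one end to the other. Origin at the middle of its underside, z up; the row runs along its y axis, well centres at y = -126 (smallest), -61.5, +16 and +106.5 mm (largest), x = 0. Either end may point anywhere.
- cutter_small: Loose biscuit cutter, the smallest of four: an open steel ring 34 mm across outside and 33 mm high, standing on its cutting edge, a 12 mm wide steel strap arched over it (top at 47 mm, running along the body's x axis) and on the strap, over the centre, a round pale wooden knob: widest, 25 mm across, from 58 to 75 mm above the edge, top at 81 mm. About 50 g. Origin at the ring's centre, at the height of the cutting edge; z up.
- cutter_medium: Loose biscuit cutter, the second smallest of four: an open steel ring 47 mm across outside and 33 mm high, standing on its cutting edge, a 12 mm wide steel strap arched over it (top at 47 mm, running along the body's x axis) and on the strap, over the centre, a round pale wooden knob: widest, 25 mm across, from 58 to 75 mm above the edge, top at 81 mm. About 60 g. Origin at the ring's centre, at the height of the cutting edge; z up.
- cutter_large: Loose biscuit cutter, the second largest of four: an open steel ring 60 mm across outside and 33 mm high, standing on its cutting edge, a 12 mm wide steel strap arched over it (top at 47 mm, running along the body's x axis) and on the strap, over the centre, a round pale wooden knob: widest, 25 mm across, from 58 to 75 mm above the edge, top at 81 mm. About 75 g. Origin at the ring's centre, at the height of the cutting edge; z up.
- cutter_largest: Loose biscuit cutter, the largest of four: an open steel ring 73 mm across outside and 33 mm high, standing on its cutting edge, a 12 mm wide steel strap arched over it (top at 47 mm, running along the body's x axis) and on the strap, over the centre, a round pale wooden knob: widest, 25 mm across, from 58 to 75 mm above the edge, top at 81 mm. About 90 g. Origin at the ring's centre, at the height of the cutting edge; z up.
- well_small (a point): Centre of the floor of the block's smallest well: 42 mm across at the floor, 16 mm deep; the lowest 3 mm of its side are straight, above that it flares to 52 mm at the mouth; floor 11 mm above the worktop. The 34 mm cutter belongs here; axes as the block's.
- well_medium (a point): Centre of the floor of the block's second smallest well: 55 mm across at the floor, 16 mm deep; the lowest 3 mm of its side are straight, above that it flares to 65 mm at the mouth; floor 11 mm above the worktop. The 47 mm cutter belongs here; axes as the block's.
- well_large (a point): Centre of the floor of the block's second largest well: 68 mm across at the floor, 16 mm deep; the lowest 3 mm of its side are straight, above that it flares to 78 mm at the mouth; floor 11 mm above the worktop. The 60 mm cutter belongs here; axes as the block's.
- well_largest (a point): Centre of the floor of the block's largest well: 81 mm across at the floor, 16 mm deep; the lowest 3 mm of its side are straight, above that it flares to 91 mm at the mouth; floor 11 mm above the worktop. The 73 mm cutter belongs here; axes as the block's.
- salt_shaker: Loose glass salt shaker with a grey top, 44 mm across, 90 mm tall, standing among the cutters (not the darker pepper shaker at the back of the worktop); origin at the middle of its underside, z up. Not to be disturbed.
Not all that is in view belongs to the job. Leave any orange look-alike of the cutter_medium alone. What is shaped like the cutter_small but blue is not meant.

How it is judged:
By the outcome, as a careful person would: the job done as asked, in the order asked, and still so for the second after the job is handed in, with the robot touching nothing.
It also fails if it takes over 112 s, if anything falls off the work surface, if the arm or the gripper's body presses on something with over 40 N, if the wrist force passes 120 N, or if a joint passes its speed limit or range.

ROBOT

A 7-joint arm with a two-finger parallel gripper is mounted at the origin on a cart in front of the work surface, level with it; the furniture and walls round the work are solid. World frame = base frame: x ahead of the robot, y to its left, z up, the work surface at z = 0. Lengths are in mm, angles in rad, forces in N, time in s.
With the tool pointing down it reaches from about 425 to 1025 mm from the base axis. Payload 3.6 kg.
Tool frame: the origin (TCP) lies between the finger pads; the fingertips stand 8 mm ahead of it and the grasp point (between the pads) lies 11 mm behind it; z points along the fingers, y is the line along which they close (so a half turn about z gives the same grasp; the last joint's range is limited). The gripper opens to 85 mm and grips with 20 to 120 N. Pads are 22 mm wide; open, the fingers measure 114 mm over their backs; the gripper's body (76 mm by 85 mm) begins 54 mm behind the grasp point. The pads swing forward as they close: fully open they stand 13 mm farther back than shut.
Start: joints at [1.127, 0.591, 0.048, 1.609, -0.033, 0.943, -0.034], TCP at [248.466, -681.098, 208.202] pointing down, gripper open.
Joint ranges: [-2.69, 2.69], [-0.47, 2.24], [-1.27, 1.36], [0.19, 2.51], [-1.53, 4.68], [0.08, 2.07], [-3.09, 3.09]. Speed limits (rad/s): [2.57, 2.57, 3.14, 3.14, 3.14, 3.14, 3.14].

INTERFACE

Orientations are given as a unit quaternion [w, x, y, z].
In Python, from cell import read_state, cams, env gives the robot as it stands.
- The arm moves only by the shell command python3 -m jog 'ROWS' [FORCE]. ROWS is JSON, a list of rows, each an object of numbers: "wx", "wy", "wz": the turn, a rotation vector about the tool's x, y, z scaled (see below); "x", "y", "z": the shift along the tool's x, y, z scaled (see below); "gripper": the closure, from -1 (fully open) to 1 (shut). In form: [{"wx": .., "wy": .., "wz": .., "x": .., "y": .., "z": .., "gripper": ..}, ...]. A call has 1 to 8 rows; each row is the pose to reach, as a shift and turn from the pose commanded when the call began, along the tool's axes at that moment; what a row does not reach only later rows make up. The controller multiplies each number of a shift by 0.6 m and each number of a turn by 45 degrees. A row lasts 1/12 s, in which the tool goes at most 41.7 mm and 7.16 degrees, less where a joint would pass 70% of its speed; a pose out of reach is approached as far as the arm can. A call with a number of a shift or a turn outside -1 to 1 is refused whole. A call with a gripper value outside its range is refused whole. The fingers move at their own pace and stop on an object; FORCE is the grip in N (left out, the last holds). Time passes only in rows, so rows that repeat a pose let the fingers close. It gives the time, the measured TCP pose, the force, the opening and the grip force at its end, in the units of the state.
- read_state(): the state, without advancing time (a new reading comes with each control period).
- cams.get_image(name): name is "side" or "top" or "wrist"; returns the picture (420x560x3 uint8, red, green, blue); there is no depth.
- cams.camera_info(name): a dict with "fx", "fy", "cx", "cy" (pixels), "camera_from_world" (4x4, takes a point from world to camera coordinates). Camera axes: x right, y up, looking along -z (the intrinsics and any distortion apply to the point x, -y, -z); pixel columns grow to the right and rows downward; lengths in mm; the calibration is good to about 2 mm. The wrist camera is an equidistant fisheye: a pixel r from the principal point sees the ray r / f radians off the axis. A picture is of the moment at which its call begins: read the wrist's pose just before it. camera_info takes no time and is no camera call; for the wrist camera it gives the pose at the moment of the call.
- env.finish_job(): hands the job in; it is judged then, once.
Trained networks look in the newest picture that a camera, given by its name, has taken for a name from the list of things; names that differ only in an ending like _2 or _b are one class to them, and where a whole thing is asked for, a point or a joint stands for the part that bears it (a point fixed in the world has none). Each returns a list of dicts, best first, with "confidence" (0 to 1); they miss things now and then, are a little off and sometimes report something else, mostly with a low value. They report only what shows in the picture. A call takes as long as a camera call. They do not tell look-alikes from the thing itself.
- cams.silhouettes(camera, name): "region" (420x560 bool, what is visible of it) and "at" ([column, row] in pixels, amid what is visible of it).
The state is a dict: "t": time; "joint_positions": joint angles; "qd": joint speeds; "joint_torque": joint torques, N m; "position": TCP position; "orientation": TCP orientation; "contact_force": force on the tool from outside, world axes, zero at the start; "ft_torque": the same for the moment, N m; "opening": opening from 0.0 (shut) to 1.0 (fully open); "grasp_force": force on a finger pad.
Only numpy, scipy, OpenCV 4.12 (cv2) and the standard library are available. Lean on these libraries where they do the work, as an engineer would, in place of code of your own. Each camera call takes 0.05 s, during which the arm holds its last target. There are 200 camera calls.

## Working session

There is one attempt and no reset: what is moved stays moved. The work goes in short steps, Python scripts to look and compute and a shell command to move; the robot and the scene stay as the last step left them, time stands still between calls to the robot, and variables do not carry over. Pictures are saved under pics/ and viewed, at most 14 in all, crops included, and the job is handed in when it is done.

```bash
mkdir -p pics; ls
python3 - <<'E'
from cell import read_state,cams,env
import cv2,numpy as np
s=read_state(); print(s['t'],s['position'],s['orientation'],s['opening'])
for c in ['top','side']:
    im=cams.get_image(c); cv2.imwrite(f'pics/{c}0.png',im[:,:,::-1])
    i=cams.camera_info(c); print(c,{k:np.round(v,3).tolist() if not isinstance(v,str) else v for k,v in i.items()})
    for n in ['cutter_block','cutter_small','cutter_medium','cutter_large','cutter_largest','salt_shaker']:
        print(n,[(np.round(d['at']).tolist(),round(d['confidence'],2),int(d['region'].sum())) for d in cams.silhouettes(c,n)])
E
```

```text
pics
0.0 [ 248.12684209 -680.2469444   207.00710518] [-1.13590222e-03  9.84740108e-01  1.74027455e-01 -2.72831708e-04] 1.0042086405229305
top {'fx': 454.557, 'fy': 454.557, 'cx': 278.935, 'cy': 208.455, 'camera_from_world': [[-0.012, -1.0, -0.021, 18.211], [0.988, -0.015, 0.156, -548.808], [-0.157, -0.019, 0.987, -1156.268], [0.0, 0.0, 0.0, 1.0]]}
cutter_block [([271.0, 195.0], 0.91, 4743)]
cutter_small [([380.0, 266.0], 0.63, 150), ([376.0, 233.0], 0.58, 128)]
cutter_medium [([419.0, 198.0], 0.83, 233), ([385.0, 203.0], 0.67, 224)]
cutter_large [([377.0, 169.0], 0.68, 302)]
cutter_largest [([141.0, 203.0], 0.81, 433)]
salt_shaker [([176.0, 272.0], 0.83, 269)]
side {'fx': 395.867, 'fy': 395.867, 'cx': 275.936, 'cy': 206.656, 'camera_from_world': [[-0.932, -0.361, 0.009, 497.238], [0.237, -0.593, 0.77, -168.532], [-0.273, 0.72, 0.638, -845.715], [0.0, 0.0, 0.0, 1.0]]}
cutter_block [([252.0, 224.0], 0.65, 4857)]
cutter_small [([354.0, 171.0], 0.78, 223), ([327.0, 168.0], 0.49, 273)]
cutter_medium [([306.0, 155.0], 0.61, 344), ([307.0, 136.0], 0.54, 212)]
cutter_large [([265.0, 154.0], 0.63, 420)]
cutter_largest []
salt_shaker [([295.0, 326.0], 0.69, 795), ([253.0, 226.0], 0.64, 4837)]
```

Run:
```python
import cv2
a=cv2.imread('pics/top0.png')[110:340,90:470]; cv2.imwrite('pics/topc.png',cv2.resize(a,(800,484),interpolation=cv2.INTER_CUBIC))
a=cv2.imread('pics/side0.png'); cv2.imwrite('pics/sidec.png',cv2.resize(a,(800,600),interpolation=cv2.INTER_CUBIC))
```

```text
(no output)
```

View pics/topc.png

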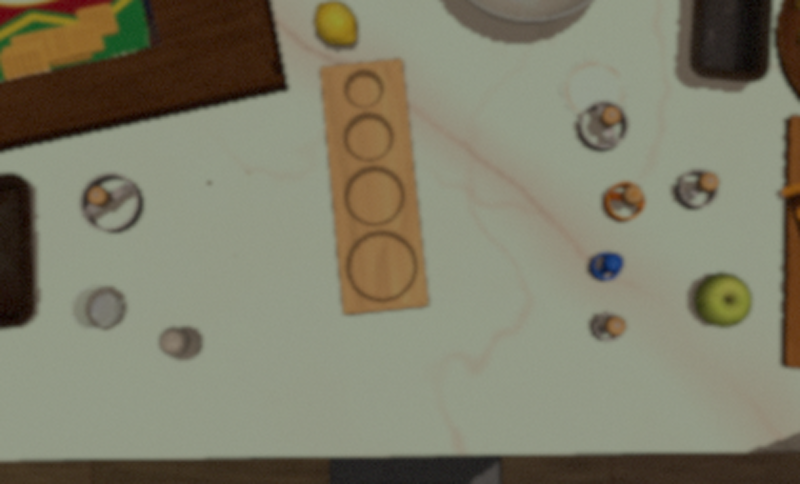

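View pics/sidec.png

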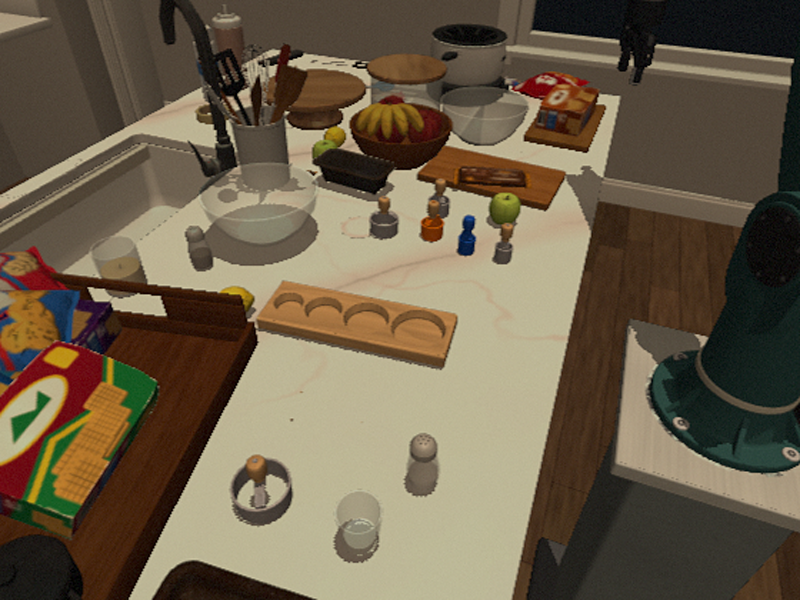

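The top crop shows the block's smallest well at the far end (364,88) and its largest near (382,266).
- **Small:** candidates are the steel one at crop (607,326) and the blue one at (606,265). I take the steel one.
- **Medium:** candidates are the steel one at (697,188) and the orange one at (625,200). I take the steel one.
- **Large and largest:** large is at (602,126) and largest is at (112,203).
- **Salt shaker:** the grey-topped one at (180,343), with an empty glass beside it at (105,307).

```bash
cat > h.py <<'E'
import numpy as np,cv2
from scipy.optimize import minimize
from scipy.spatial.transform import Rotation as R
from cell import read_state,cams,env
def proj(info,P):
    P=np.atleast_2d(P); T=np.array(info['camera_from_world']); p=P@T[:3,:3].T+T[:3,3]
    p=p*[1,-1,-1]
    return np.c_[info['cx']+info['fx']*p[:,0]/p[:,2],info['cy']+info['fy']*p[:,1]/p[:,2]]
def projw(info,P):
    P=np.atleast_2d(P); T=np.array(info['camera_from_world']); p=(P@T[:3,:3].T+T[:3,3])*[1,-1,-1]
    r=np.hypot(p[:,0],p[:,1]); th=np.arctan2(r,p[:,2]); k=th/np.maximum(r,1e-9)
    return np.c_[info['cx']+info['fx']*k*p[:,0],info['cy']+info['fy']*k*p[:,1]]
def unproj(info,px,z,fish=False):
    T=np.array(info['camera_from_world']); a=np.array([(px[0]-info['cx'])/info['fx'],(px[1]-info['cy'])/info['fy']])
    if fish:
        th=np.hypot(*a); d=np.r_[a/th*np.sin(th),np.cos(th)] if th>1e-9 else np.array([0,0,1.])
    else: d=np.r_[a,1]
    d=T[:3,:3].T@(d*[1,-1,-1]); o=-T[:3,:3].T@T[:3,3]
    return (o+d*(z-o[2])/d[2])[:2]
S=8
def hulls(parts,info,pj=proj):
    m=np.zeros((420,560),np.uint8)
    big=np.zeros((420*2,560*2),np.uint8)
    for p in parts:
        h=cv2.convexHull(((pj(info,p)+.5)*2*16).astype(np.float32))
        cv2.fillConvexPoly(big,np.round(h).astype(np.int32),255,lineType=cv2.LINE_AA,shift=4)
    return cv2.resize(big,(560,420),interpolation=cv2.INTER_AREA)/255.
def cyl(x,y,r,z0,z1):
    a=np.linspace(0,2*np.pi,24,endpoint=False); c=np.c_[x+r*np.cos(a),y+r*np.sin(a)]
    return np.r_[np.c_[c,0*a+z0],np.c_[c,0*a+z1]]
def cutter(x,y,D,z=0): return [cyl(x,y,D/2,z,z+33),cyl(x,y,12.5,z+58,z+75),cyl(x,y,8,z+47,z+81)]
def block(x,y,t):
    c,s=np.cos(t),np.sin(t); q=np.array([(a,b,h) for a in(-55,55) for b in(-163,163) for h in(0,27)],float)
    q[:,:2]=q[:,:2]@np.array([[c,s],[-s,c]])+[x,y]; return [q]
def iou(a,b): return -np.minimum(a,b).sum()/np.maximum(a,b).sum()
E
python3 - <<'E'
from h import *
for c in ['top','side']:
    cams.get_image(c); i=cams.camera_info(c)
    for n,D in [('cutter_small',34),('cutter_medium',47),('cutter_large',60),('cutter_largest',73),('salt_shaker',44)]:
        for d in cams.silhouettes(c,n):
            m=d['region'].astype(float)
            x0=unproj(i,d['at'],30)
            f=(lambda p:iou(hulls(cutter(*p,D),i),m)) if D!=44 else (lambda p:iou(hulls([cyl(*p,22,0,90)],i),m))
            r=minimize(f,x0,method='Nelder-Mead',options=dict(initial_simplex=x0+np.array([[0,0],[12,0],[0,12]])))
            print(c,n,np.round(r.x,1),round(-r.fun,2))
    d=cams.silhouettes(c,'cutter_block')[0]; m=d['region'].astype(float)
    x0=np.r_[unproj(i,d['at'],15),3.2 if 0 else np.pi+.07]
    r=minimize(lambda p:iou(hulls(block(*p),i),m),x0,method='Nelder-Mead',options=dict(initial_simplex=x0+np.array([[0,0,0],[12,0,0],[0,12,0],[0,0,.08]])))
    print(c,'block',np.round(r.x,3),round(-r.fun,3))
i=cams.camera_info('wrist'); print(i)
E
```

```text
top cutter_small [ 398.2 -246.4] 0.74
top cutter_small [ 475.  -246.6] 0.87
top cutter_medium [ 571.8 -367.2] 0.73
top cutter_medium [ 558.5 -272.8] 0.58
top cutter_large [ 655.4 -251.9] 0.77
top cutter_largest [566.3 383.4] 0.61
top salt_shaker [384.9 278.8] 0.69
top salt_shaker [699.7  79.7] 0.08
top block [583.863  44.981   4.809] 0.97
side cutter_small [ 400.7 -250.1] 0.91
side cutter_small [ 477.3 -251. ] 0.86
side cutter_medium [ 573.8 -373.8] 0.58
side cutter_medium [ 560.5 -279.1] 0.88
side cutter_large [ 660. -261.] 0.84
side cutter_largest [568.  379.2] 0.71
side cutter_largest [463.8  44. ] 0.19
side salt_shaker [387.5 278.2] 0.7
side block [589.595  37.085   1.659] 0.897
{'fx': 325.19226210127806, 'fy': 325.19226210127806, 'cx': 277.34063018473967, 'cy': 208.21615227739673, 'camera_from_world': array([[ 3.42664929e-01, -9.39456355e-01, -1.58193239e-03,
        -7.24985268e+02],
       [ 8.98597799e-01,  3.28252122e-01, -2.91157242e-01,
         3.86225625e+01],
       [ 2.74048794e-01,  9.83478548e-02,  9.56673904e-01,
        -3.78217193e+02],
       [ 0.00000000e+00,  0.00000000e+00,  0.00000000e+00,
         1.00000000e+00]])}
```

```bash
cat >> h.py <<'E'
def togo(x,y,z,yaw=None):
    s=read_state(); q=s['orientation']; r=R.from_quat(np.r_[q[1:],q[0]])
    d=r.inv().apply(np.array([x,y,z])-s['position'])/600
    o='t %.2f at %s  shift %s'%(s['t'],np.round(s['position'],1),np.round(d,4))
    if yaw is not None: # world angle of tool y, tool down
        yv=np.r_[np.cos(yaw),np.sin(yaw),0]; zv=np.r_[0,0,-1.]; t=R.from_matrix(np.c_[np.cross(yv,zv),yv,zv])
        o+=' turn %s'%np.round((r.inv()*t).as_rotvec(degrees=True)/45,4)
    print(o)
E
python3 -c "
from h import *
togo(400,-250,207,np.deg2rad(-84.7))"
```

```text
t 1.40 at [ 248.4 -681.1  208.2]  shift [ 0.4836 -0.5884  0.002 ] turn [0.     0.     0.3276]
```

```bash
python3 -m jog '[{"x":0.07,"y":-0.08,"wz":0.16,"gripper":-1},{"x":0.1,"y":-0.12,"wz":0.3276,"gripper":-0.2},{"x":0.33,"y":-0.4,"z":0,"wz":0.3276,"gripper":-0.2},{"x":0.33,"y":-0.4,"wz":0.3276,"gripper":-0.2},{"x":0.33,"y":-0.4,"wz":0.3276,"gripper":-0.2},{"x":0.33,"y":-0.4,"wz":0.3276,"gripper":-0.2},{"x":0.33,"y":-0.4,"wz":0.3276,"gripper":-0.2},{"x":0.33,"y":-0.4,"wz":0.3276,"gripper":-0.2}]'
python3 -c "
from h import *
togo(440,-330,207,np.deg2rad(-84.7)); print(read_state()['opening'])
cv2.imwrite('pics/w1.png',cams.get_image('wrist')[:,:,::-1])"
```

```text
t 1.40 at [ 248.4 -681.1  208.2]  shift [ 0.5005 -0.4403  0.002 ] turn [0.     0.     0.3276]
0.9981991146736281invalid input at $[0]: expected keys wx, wy, wz, x, y, z, gripper
```

View pics/w1.png

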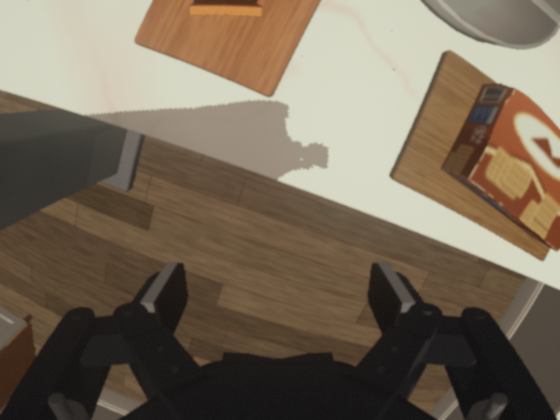

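The move was refused because every key is required. This view shows the start pose beside the worktop edge, with no cutters in it.

```bash
python3 -m jog '[{"wx":0,"wy":0,"wz":0.15,"x":0.04,"y":-0.05,"z":0,"gripper":-0.2},{"wx":0,"wy":0,"wz":0.3276,"x":0.35,"y":-0.36,"z":0,"gripper":-0.2},{"wx":0,"wy":0,"wz":0.3276,"x":0.35,"y":-0.36,"z":0,"gripper":-0.2},{"wx":0,"wy":0,"wz":0.3276,"x":0.35,"y":-0.36,"z":0,"gripper":-0.2},{"wx":0,"wy":0,"wz":0.3276,"x":0.35,"y":-0.36,"z":0,"gripper":-0.2},{"wx":0,"wy":0,"wz":0.3276,"x":0.35,"y":-0.36,"z":0,"gripper":-0.2},{"wx":0,"wy":0,"wz":0.3276,"x":0.35,"y":-0.36,"z":0,"gripper":-0.2},{"wx":0,"wy":0,"wz":0.3276,"x":0.35,"y":-0.36,"z":0,"gripper":-0.2}]'
python3 -c "
from h import *
togo(400,-250,207,np.deg2rad(-84.7)); print(read_state()['opening'])
i=cams.camera_info('wrist');cv2.imwrite('pics/w2.png',cams.get_image('wrist')[:,:,::-1])
for n in ['cutter_small','cutter_medium','cutter_large']:
  for d in cams.silhouettes('wrist',n): print(n,np.round(d['at']),round(d['confidence'],2),unproj(i,d['at'],40,True).round(),)
"
```

```text
t: 2.12
position: [375.2, -398.9, 208.1]
orientation: [-0.002, 0.999, 0.051, 0.001]
contact_force: [0.7, -0.3, -0.8]
opening: 0.605
grasp_force: 0.0
t 2.12 at [ 375.2 -398.9  208.1]  shift [ 0.0662 -0.2427  0.003 ] turn [-0.0057 -0.0018  0.011 ]
0.6047591740570215
cutter_small [148.  79.] 0.67 [ 476. -251.]
cutter_small [141. 150.] 0.59 [ 399. -247.]
cutter_medium [186.  12.] 0.72 [ 550. -286.]
cutter_medium [269.  18.] 0.66 [ 546. -373.]
```

View pics/w2.png

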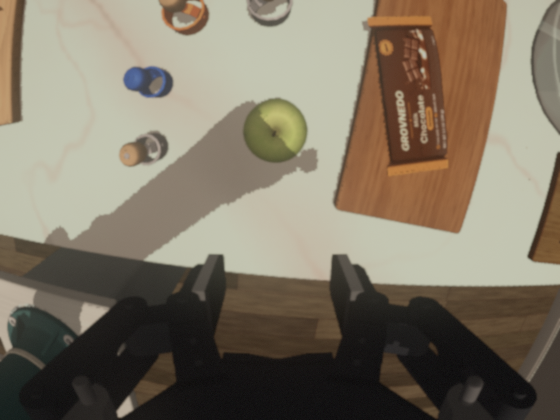

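The steel small cutter's knob is at (131,154) and its ring at (150,148). The blue one is at (150,80), so the choice is confirmed. Next I fit the position and move.

```bash
cat >> h.py <<'E'
def fitc(n,D,near,base=0,info=None):
    i=cams.camera_info('wrist'); cams.get_image('wrist')
    for d in cams.silhouettes('wrist',n):
        x0=unproj(i,d['at'],40+base,True)
        if np.hypot(*(x0-near))>40: continue
        m=d['region'].astype(float)
        r=minimize(lambda p:iou(hulls(cutter(*p,D,base),i,projw),m),x0,method='Nelder-Mead',options=dict(initial_simplex=x0+np.array([[0,0],[8,0],[0,8]])))
        print(n,r.x.round(1),'iou',round(-r.fun,2)); return r.x
    print('none')
E
python3 -c "
from h import *
x=fitc('cutter_small',34,[399,-248])
togo(x[0],x[1],150,np.deg2rad(-84.7)); togo(x[0],x[1],58)
"
```

```text
cutter_small [ 398.1 -249.1] iou 0.93
t 2.42 at [ 370.7 -408.3  208.4]  shift [ 0.0692 -0.2604  0.0969] turn [ 0.0019  0.0004 -0.0038]
t 2.42 at [ 370.7 -408.3  208.4]  shift [ 0.0693 -0.2606  0.2503]
```

```bash
python3 -m jog '[{"wx":0,"wy":0,"wz":0,"x":0.0692,"y":-0.2604,"z":0.08,"gripper":-0.2},{"wx":0,"wy":0,"wz":0,"x":0.0692,"y":-0.2604,"z":0.08,"gripper":-0.2},{"wx":0,"wy":0,"wz":0,"x":0.0692,"y":-0.2604,"z":0.08,"gripper":-0.2},{"wx":0,"wy":0,"wz":0,"x":0.0692,"y":-0.2604,"z":0.08,"gripper":-0.2},{"wx":0,"wy":0,"wz":0,"x":0.0692,"y":-0.2604,"z":0.08,"gripper":-0.2},{"wx":0,"wy":0,"wz":0,"x":0.0692,"y":-0.2604,"z":0.08,"gripper":-0.2},{"wx":0,"wy":0,"wz":0,"x":0.0692,"y":-0.2604,"z":0.08,"gripper":-0.2}]' 30
python3 -c "
from h import *
x=fitc('cutter_small',34,[399,-248])
togo(398.5,-249,58,np.deg2rad(-84.7))
"
```

```text
t: 3.0
position: [398.7, -248.8, 160.4]
orientation: [0.001, 0.999, 0.045, 0.0]
contact_force: [0.2, -0.9, 0.5]
opening: 0.598
grasp_force: 0.0
cutter_small [ 398.7 -248.4] iou 0.79
t 3.10 at [ 398.7 -249.7  160.7]  shift [-0.0004 -0.0014  0.1712] turn [ 0.0024 -0.0014 -0.0054]
```

```bash
python3 -m jog '[{"wx":0,"wy":0,"wz":0,"x":0,"y":-0.001,"z":0.06,"gripper":-0.2},{"wx":0,"wy":0,"wz":0,"x":0,"y":-0.001,"z":0.12,"gripper":-0.2},{"wx":0,"wy":0,"wz":0,"x":0,"y":-0.001,"z":0.174,"gripper":-0.2},{"wx":0,"wy":0,"wz":0,"x":0,"y":-0.001,"z":0.174,"gripper":-0.2},{"wx":0,"wy":0,"wz":0,"x":0,"y":-0.001,"z":0.174,"gripper":1},{"wx":0,"wy":0,"wz":0,"x":0,"y":-0.001,"z":0.174,"gripper":1},{"wx":0,"wy":0,"wz":0,"x":0,"y":-0.001,"z":0.174,"gripper":1},{"wx":0,"wy":0,"wz":0,"x":0,"y":-0.001,"z":0.174,"gripper":1}]' 40
```

```text
t: 3.77
position: [400.1, -247.5, 58.0]
orientation: [0.001, 0.999, 0.046, 0.002]
contact_force: [0.9, -1.0, 7.1]
opening: 0.034
grasp_force: 3.1
```

```bash
python3 -c "
from h import *
s=read_state();print(s['opening'],s['grasp_force'],s['position'])
cv2.imwrite('pics/w3.png',cams.get_image('wrist')[:,:,::-1])
a=cams.get_image('side')[110:200,250:450,::-1]; cv2.imwrite('pics/s3.png',cv2.resize(a,(800,360)))"
```

```text
0.03401089242861683 3.067045756879294 [ 400.09214212 -247.54963382   57.95215119]
```

View pics/w3.png

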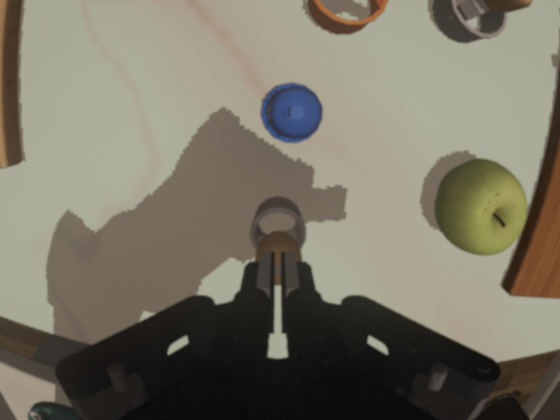

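View pics/s3.png

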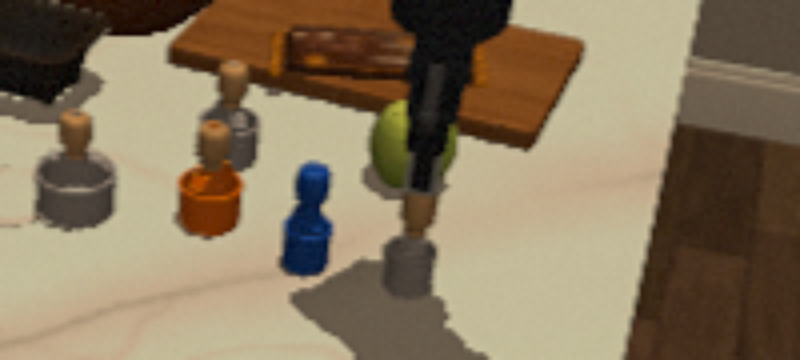

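The fingers are at (278,270), almost shut against the knob's near side, and the knob shows at (278,250). They didn't grip it, so I check the geometry.

```bash
python3 -c "
from h import *
i=cams.camera_info('wrist'); s=read_state(); print(s['position'])
for z in (50,58,69,85): print(z,projw(i,[400,-247.5,z]).round())
print('ring',unproj(i,(278,210),33,1),unproj(i,(278,222),33,1),unproj(i,(278,245),70,1))
fitc('cutter_small',34,[410,-248])
j=cams.camera_info('side'); cams.get_image('side')
for z in (50,58,69,85): print(z,((proj(j,[400,-247.5,z])-[250,110])*4).round())
for d in cams.silhouettes('side','cutter_small'): print(d['at'],d['confidence'],np.round((np.array(d['at'])-[250,110])*4), unproj(j,d['at'],40))
"
```

```text
[ 400.09209469 -247.1539573    57.85731399]
50 [[277. 244.]]
58 [[277. 249.]]
69 [[277. 258.]]
85 [[277. 272.]]
ring [ 414.92400267 -246.76295847] [ 407.24276523 -247.47783879] [ 407.72110717 -247.31856838]
cutter_small [ 399.5 -248.2] iou 0.5
50 [[412. 226.]]
58 [[413. 217.]]
69 [[415. 203.]]
85 [[419. 183.]]
[325.5, 167.6] 0.69 [302. 230.] [ 472.72082822 -228.60453669]
[352.1, 171.5] 0.58 [408. 246.] [ 398.78488536 -237.6495879 ]
```

```bash
python3 -c "
from h import *
j=cams.camera_info('side')
print('start tip',proj(j,[[248,-681,200],[248,-681,230]])*800/560)
a=cams.get_image('side')[90:195,300:420,::-1]; a=cv2.resize(a,None,fx=5,fy=5,interpolation=cv2.INTER_CUBIC)
for z in (0,33,47,58,75,81): 
  p=((proj(j,[400,-248,z])[0]-[300,90]+.5)*5).astype(int); cv2.line(a,tuple(int(v) for v in p+[40,0]),tuple(int(v) for v in p+[90,0]),(0,0,255),1)
a=np.clip(a.astype(int)*2,0,255).astype(np.uint8)
cv2.imwrite('pics/s4.png',a)
"
```

```text
start tip [[621.95401197  96.76894433]
 [625.54897317  83.35442018]]
```

View pics/s4.png

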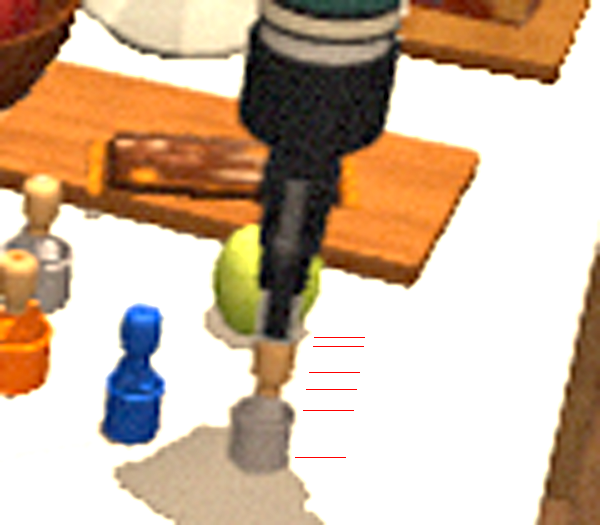

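The side crop shows the fingertips at (275,338), on top of the knob at about z=81. The stated tool geometry would put them at about 50, so the pads reach roughly 25–30 mm less far than I assumed. I'll lift slightly, reopen and go 27 mm lower. The 51 mm opening clears the 34 mm ring, so this is safe whichever geometry is right.

```bash
python3 -m jog '[{"wx":0,"wy":0,"wz":0,"x":0,"y":0,"z":-0.03,"gripper":-0.2},{"wx":0,"wy":0,"wz":0,"x":0,"y":0,"z":-0.03,"gripper":-0.2},{"wx":0,"wy":0,"wz":0,"x":0,"y":0,"z":-0.03,"gripper":-0.2},{"wx":0,"wy":0,"wz":0,"x":0,"y":0,"z":-0.03,"gripper":-0.2},{"wx":0,"wy":0,"wz":0,"x":0,"y":0,"z":-0.03,"gripper":-0.2}]' 40
python3 -c "
from h import *
i=cams.camera_info('wrist');a=cams.get_image('wrist')[:,:,::-1];b=cams.get_image('side')[90:195,300:420,::-1]
b=cv2.resize(b,(240,210)); o=np.zeros((420,800,3),np.uint8);o[:,:560]=a;o[:210,560:]=b; cv2.imwrite('pics/w5.png',o)
fitc('cutter_small',34,[399,-248])
s=read_state();print(s['opening'],s['contact_force']);togo(399,-248.5,32,np.deg2rad(-84.7))"
```

```text
t: 4.53
position: [398.4, -246.1, 73.8]
orientation: [-0.0, 0.999, 0.046, -0.0]
contact_force: [-0.3, 0.3, -0.3]
opening: 0.6
grasp_force: 0.0
cutter_small [ 399.2 -248.6] iou 0.8
0.6007653606082238 [ 1.09325414 -0.20554004 -0.24863391]
t 4.73 at [ 398.3 -246.1   73.4]  shift [0.0009 0.0042 0.069 ] turn [-0.0006  0.001   0.0001]
```

View pics/w5.png

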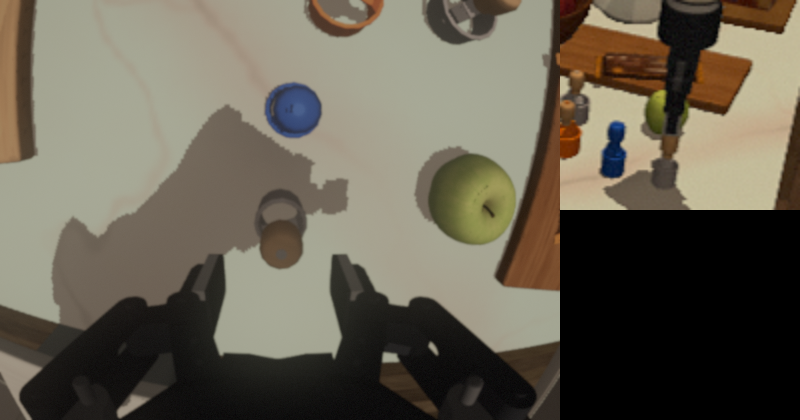

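The cutter is still standing, with its knob at (281,243) and centred between the open pads (row ~258). The pads are still above the knob, so I descend farther.

```bash
python3 -m jog '[{"wx":0,"wy":0,"wz":0,"x":0.001,"y":0.004,"z":0.035,"gripper":-0.2},{"wx":0,"wy":0,"wz":0,"x":0.001,"y":0.004,"z":0.065,"gripper":-0.2},{"wx":0,"wy":0,"wz":0,"x":0.001,"y":0.004,"z":0.065,"gripper":-0.2},{"wx":0,"wy":0,"wz":0,"x":0.001,"y":0.004,"z":0.065,"gripper":1},{"wx":0,"wy":0,"wz":0,"x":0.001,"y":0.004,"z":0.065,"gripper":1},{"wx":0,"wy":0,"wz":0,"x":0.001,"y":0.004,"z":0.065,"gripper":1},{"wx":0,"wy":0,"wz":0,"x":0.001,"y":0.004,"z":0.065,"gripper":1}]' 40
python3 -c "
from h import *
b=cams.get_image('side')[90:195,300:420,::-1];b=np.clip(b.astype(int)*2,0,255).astype(np.uint8)
cv2.imwrite('pics/s6.png',cv2.resize(b,None,fx=5,fy=5,interpolation=cv2.INTER_CUBIC))"
```

```text
t: 5.32
position: [399.8, -248.7, 35.5]
orientation: [0.0, 0.999, 0.046, 0.001]
contact_force: [-0.9, 0.6, -0.8]
opening: 0.267
grasp_force: 39.2
```

View pics/s6.png

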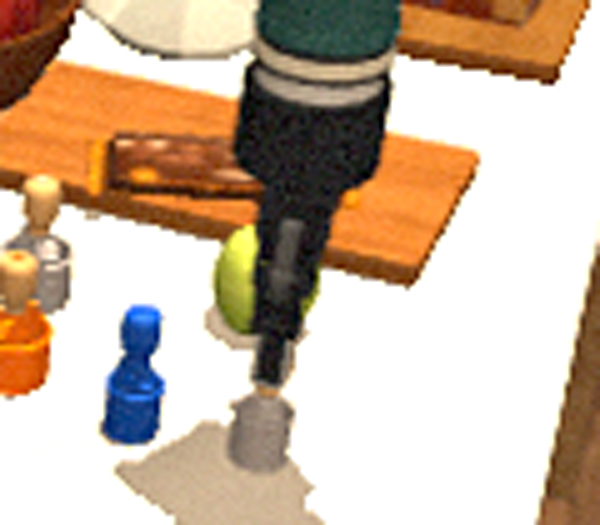

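The knob is now between the pads with 39 N of grip, and the tips reach about z≈54. So grip TCP = edge + 35 mm. I lift and look at the block on the way.

```bash
python3 -m jog '[{"wx":0,"wy":0,"wz":0,"x":0,"y":0,"z":-0.06,"gripper":1},{"wx":0,"wy":0,"wz":0,"x":0,"y":0,"z":-0.12,"gripper":1},{"wx":0,"wy":0,"wz":0,"x":0,"y":0,"z":-0.18,"gripper":1},{"wx":0,"wy":0,"wz":0,"x":0.02,"y":-0.06,"z":-0.22,"gripper":1},{"wx":0,"wy":0,"wz":0,"x":0.04,"y":-0.12,"z":-0.24,"gripper":1},{"wx":0,"wy":0,"wz":0,"x":0.07,"y":-0.18,"z":-0.26,"gripper":1},{"wx":0,"wy":0,"wz":0,"x":0.09,"y":-0.24,"z":-0.28,"gripper":1},{"wx":0,"wy":0,"wz":0,"x":0.09,"y":-0.24,"z":-0.28,"gripper":1}]' 40
python3 -c "
from h import *
togo(490,20,205,np.deg2rad(-84.7))"
```

```text
t: 6.03
position: [444.0, -91.9, 205.7]
orientation: [-0.001, 0.999, 0.053, 0.004]
contact_force: [0.8, -0.3, -1.6]
opening: 0.268
grasp_force: 39.6
t 6.03 at [444.  -91.9 205.7]  shift [ 0.0958 -0.1773  0.0023] turn [-0.0031 -0.0101  0.0163]
```

```bash
python3 -m jog '[{"wx":0,"wy":0,"wz":0.01,"x":0.03,"y":-0.06,"z":0,"gripper":1},{"wx":0,"wy":0,"wz":0.01,"x":0.06,"y":-0.12,"z":0,"gripper":1},{"wx":0,"wy":0,"wz":0.01,"x":0.09,"y":-0.165,"z":0,"gripper":1},{"wx":0,"wy":0,"wz":0.01,"x":0.09,"y":-0.165,"z":0,"gripper":1},{"wx":0,"wy":0,"wz":0.01,"x":0.09,"y":-0.165,"z":0,"gripper":1},{"wx":0,"wy":0,"wz":0.01,"x":0.09,"y":-0.165,"z":0,"gripper":1}]' 40
python3 -c "
from h import *
i=cams.camera_info('wrist');a=cams.get_image('wrist')[:,:,::-1].copy()
for d in cams.silhouettes('wrist','cutter_block')[:1]:
    m=d['region'].astype(float); x0=np.array([584,44,1.665]); print(d['confidence'],m.sum())
    w=1.0*np.ones_like(m); w[250:,190:370]=0
    r=minimize(lambda p:iou(w*hulls(block(*p),i,projw),w*m),x0,method='Nelder-Mead',options=dict(initial_simplex=x0+np.array([[0,0,0],[12,0,0],[0,12,0],[0,0,.08]])))
    print(r.x.round(3),-r.fun)
    x,y,t=r.x; yd=np.array([-np.sin(t),np.cos(t)])
    for k,R0 in ((-126,26),(-61.5,32.5),(16,39),(106.5,45.5)):
        c=np.array([x,y])+k*yd; print(k,c.round(1)); 
        cv2.polylines(a,[np.round(projw(i,cyl(*c,R0,27,27)[:24])).astype(np.int32)],True,(0,0,255),1)
cv2.imwrite('pics/w7.png',a)
s=read_state(); print(s['position'],s['orientation'])
"
```

```text
t: 6.53
position: [483.6, 2.7, 202.7]
orientation: [0.0, 0.999, 0.042, -0.001]
contact_force: [-0.2, -0.2, -0.3]
opening: 0.267
grasp_force: 39.6
0.61 1490.0
[584.     44.      1.665] 0.0
-126 [709.4  55.9]
-61.5 [645.2  49.8]
16 [568.1  42.5]
106.5 [478.  34.]
[483.38306999   1.68180387 202.65669895] [ 3.65105776e-04  9.99156203e-01  4.10662028e-02 -5.61282171e-04]
```

View pics/w7.png

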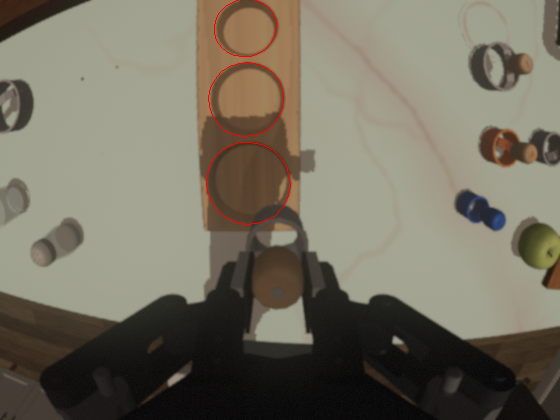

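The dark-board view has the wells of the block model overlaid as red circles. They match the three visible rims at (246,27), (246,100) and (248,183), so the block is at about (584, 44, 1.665). I continue to the smallest well at (709.5, 56).

```bash
python3 -c "
from h import *
togo(709.5,56,150,np.deg2rad(-84.7))"
```

```text
t 6.63 at [483.4   1.7 202.7]  shift [ 0.3831 -0.0594  0.0873] turn [ 0.0009  0.0015 -0.0132]
```

```bash
python3 -m jog '[{"wx":0,"wy":0,"wz":-0.013,"x":0.06,"y":-0.009,"z":0,"gripper":1},{"wx":0,"wy":0,"wz":-0.013,"x":0.12,"y":-0.018,"z":0,"gripper":1},{"wx":0,"wy":0,"wz":-0.013,"x":0.18,"y":-0.027,"z":0.01,"gripper":1},{"wx":0,"wy":0,"wz":-0.013,"x":0.24,"y":-0.037,"z":0.03,"gripper":1},{"wx":0,"wy":0,"wz":-0.013,"x":0.30,"y":-0.046,"z":0.05,"gripper":1},{"wx":0,"wy":0,"wz":-0.013,"x":0.35,"y":-0.055,"z":0.07,"gripper":1},{"wx":0,"wy":0,"wz":-0.013,"x":0.383,"y":-0.0594,"z":0.087,"gripper":1},{"wx":0,"wy":0,"wz":-0.013,"x":0.383,"y":-0.0594,"z":0.087,"gripper":1}]' 40
python3 -c "
from h import *
i=cams.camera_info('wrist'); s=read_state(); print(s['position'])
a=cams.get_image('wrist')[:,:,::-1].copy()
for k,R0,c in ((0,26,(709.4,55.9)),(1,32.5,(645.2,49.8))):
    cv2.polylines(a,[np.round(projw(i,cyl(*c,R0,27,27)[:24])).astype(np.int32)],True,(0,0,255),1)
cv2.imwrite('pics/w8.png',a)
togo(709.5,56,47,np.deg2rad(-84.7))"
```

```text
t: 7.3
position: [713.0, 57.8, 147.7]
orientation: [0.0, 0.999, 0.047, -0.0]
contact_force: [-0.6, 0.1, -1.7]
opening: 0.268
grasp_force: 39.6
[713.01779155  57.79002238 147.68956175]
t 7.35 at [710.7  56.9 148.5]  shift [-0.0017  0.0012  0.1691] turn [0.0007 0.0032 0.0009]
```

View pics/w8.png

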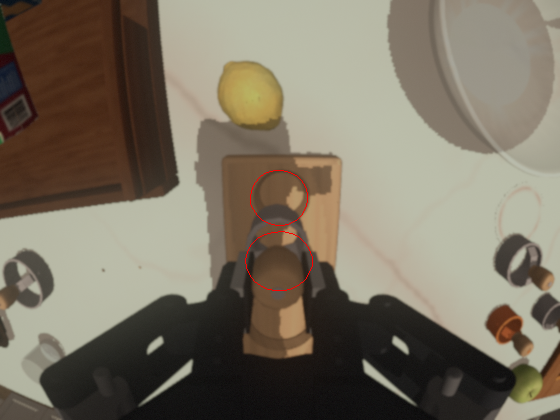

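The small well's rim at (279,197) matches the overlay, so I descend.

```bash
python3 -m jog '[{"wx":0,"wy":0,"wz":0,"x":-0.0015,"y":0.001,"z":0.05,"gripper":1},{"wx":0,"wy":0,"wz":0,"x":-0.0015,"y":0.001,"z":0.1,"gripper":1},{"wx":0,"wy":0,"wz":0,"x":-0.0015,"y":0.001,"z":0.135,"gripper":1},{"wx":0,"wy":0,"wz":0,"x":-0.0015,"y":0.001,"z":0.155,"gripper":1},{"wx":0,"wy":0,"wz":0,"x":-0.0015,"y":0.001,"z":0.165,"gripper":1},{"wx":0,"wy":0,"wz":0,"x":-0.0015,"y":0.001,"z":0.170,"gripper":1},{"wx":0,"wy":0,"wz":0,"x":-0.0015,"y":0.001,"z":0.170,"gripper":1}]' 40
```

```text
t: 7.93
position: [709.8, 56.9, 49.3]
orientation: [0.0, 0.999, 0.047, 0.0]
contact_force: [-0.0, -0.1, -1.1]
opening: 0.269
grasp_force: 39.6
```

```bash
python3 -m jog '[{"wx":0,"wy":0,"wz":0,"x":0,"y":0,"z":0.003,"gripper":1},{"wx":0,"wy":0,"wz":0,"x":0,"y":0,"z":0.006,"gripper":1},{"wx":0,"wy":0,"wz":0,"x":0,"y":0,"z":0.006,"gripper":1}]' 40
```

```text
t: 8.18
position: [711.0, 57.5, 46.5]
orientation: [0.0, 0.999, 0.047, 0.001]
contact_force: [0.5, -0.3, 2.7]
opening: 0.271
grasp_force: 39.8
```

Contact came at the expected height, so the cutter is seated. I release, rise and head for the medium cutter.

```bash
python3 -m jog '[{"wx":0,"wy":0,"wz":0,"x":0,"y":0,"z":0,"gripper":-0.1},{"wx":0,"wy":0,"wz":0,"x":0,"y":0,"z":0,"gripper":-0.1},{"wx":0,"wy":0,"wz":0,"x":0,"y":0,"z":0,"gripper":-0.1},{"wx":0,"wy":0,"wz":0,"x":0,"y":0,"z":-0.05,"gripper":-0.1},{"wx":0,"wy":0,"wz":0,"x":0,"y":0,"z":-0.11,"gripper":-0.1},{"wx":0,"wy":0,"wz":0,"x":0,"y":0,"z":-0.17,"gripper":-0.1},{"wx":0,"wy":0,"wz":0,"x":0,"y":0.0,"z":-0.22,"gripper":-0.1},{"wx":0,"wy":0,"wz":0,"x":-0.02,"y":0.05,"z":-0.25,"gripper":-0.1}]' 40
python3 -c "
from h import *
togo(540,-340,200,np.deg2rad(-84.7))
fitc('cutter_small',34,[709.4,56],11)"
```

```text
t: 8.85
position: [704.1, 37.3, 199.4]
orientation: [-0.004, 0.999, 0.053, 0.004]
contact_force: [1.1, 1.8, 0.6]
opening: 0.553
grasp_force: 0.0
t 8.85 at [704.1  37.3 199.4]  shift [-0.3386  0.5962 -0.0085] turn [-0.0095 -0.0114  0.0174]
cutter_small [710.  57.] iou 0.79
```

```bash
python3 -m jog '[{"wx":0,"wy":0,"wz":0,"x":-0.033,"y":0.058,"z":0,"gripper":-0.1},{"wx":0,"wy":0,"wz":0,"x":-0.066,"y":0.116,"z":0,"gripper":-0.1},{"wx":0,"wy":0,"wz":0,"x":-0.1,"y":0.174,"z":0,"gripper":-0.1},{"wx":0,"wy":0,"wz":0,"x":-0.133,"y":0.232,"z":0,"gripper":-0.1},{"wx":0,"wy":0,"wz":0,"x":-0.166,"y":0.29,"z":0,"gripper":-0.1},{"wx":0,"wy":0,"wz":0,"x":-0.2,"y":0.348,"z":0,"gripper":-0.1},{"wx":0,"wy":0,"wz":0,"x":-0.233,"y":0.406,"z":0,"gripper":-0.1},{"wx":0,"wy":0,"wz":0,"x":-0.266,"y":0.464,"z":0,"gripper":-0.1}]' 40
python3 -c "
from h import *
x=fitc('cutter_medium',47,[573,-371])
if x is not None: togo(x[0],x[1],150,np.deg2rad(-84.7))
x=fitc('cutter_large',60,[657,-256])"
```

```text
t: 9.62
position: [566.7, -266.8, 194.8]
orientation: [-0.0, 0.999, 0.048, -0.0]
contact_force: [0.5, -0.0, -0.1]
opening: 0.55
grasp_force: 0.0
cutter_medium [ 571.1 -369.4] iou 0.69
t 9.72 at [ 562.4 -275.6  194.8]  shift [0.002  0.1566 0.0755] turn [ 0.0065  0.0052 -0.0144]
cutter_large [ 655.8 -255. ] iou 0.62
```

```bash
python3 -m jog '[{"wx":0,"wy":0,"wz":-0.01,"x":0.002,"y":0.055,"z":0,"gripper":-0.1},{"wx":0,"wy":0,"wz":-0.01,"x":0.002,"y":0.11,"z":0.02,"gripper":-0.1},{"wx":0,"wy":0,"wz":-0.01,"x":0.002,"y":0.157,"z":0.06,"gripper":-0.1},{"wx":0,"wy":0,"wz":-0.01,"x":0.002,"y":0.157,"z":0.1,"gripper":-0.1},{"wx":0,"wy":0,"wz":-0.01,"x":0.002,"y":0.157,"z":0.1,"gripper":-0.1},{"wx":0,"wy":0,"wz":-0.01,"x":0.002,"y":0.157,"z":0.1,"gripper":-0.1}]' 40
python3 -c "
from h import *
cv2.imwrite('pics/w9.png',cams.get_image('wrist')[:,:,::-1])
x=fitc('cutter_medium',47,[573,-371])
if x is not None: togo(x[0],x[1],35.5,np.deg2rad(-84.7))"
```

```text
t: 10.32
position: [578.2, -355.8, 133.3]
orientation: [-0.002, 0.999, 0.053, -0.001]
contact_force: [0.1, 0.3, -0.1]
opening: 0.546
grasp_force: 0.0
cutter_medium [ 571.6 -369.9] iou 0.72
t 10.47 at [ 580.2 -357.1  136.5]  shift [-0.017   0.0198  0.1684] turn [ 0.     -0.0034  0.0175]
```

View pics/w9.png

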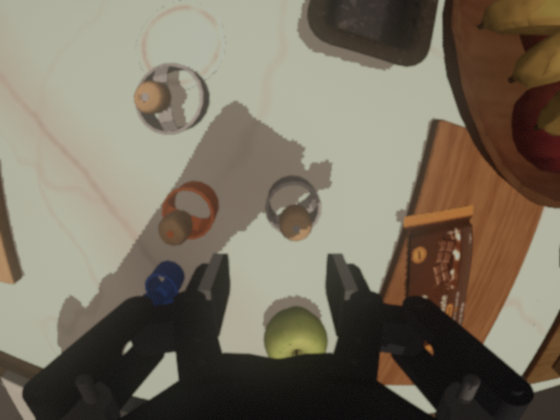

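The steel medium cutter is at (293,203) with its knob at (296,222). The orange one is at (190,212) and the large one at (172,98). The apple at (296,340) is clear of the fingers. Now I descend on the medium cutter.

```bash
python3 -m jog '[{"wx":0,"wy":0,"wz":0.015,"x":-0.017,"y":0.02,"z":0.02,"gripper":-0.1},{"wx":0,"wy":0,"wz":0.015,"x":-0.017,"y":0.02,"z":0.05,"gripper":-0.1},{"wx":0,"wy":0,"wz":0.015,"x":-0.017,"y":0.02,"z":0.05,"gripper":-0.1},{"wx":0,"wy":0,"wz":0.015,"x":-0.017,"y":0.02,"z":0.05,"gripper":-0.1}]' 40
python3 -c "
from h import *
x=fitc('cutter_medium',47,[573,-371])
togo(571.6,-369.9,35.5,np.deg2rad(-84.7))"
```

```text
t: 10.8
position: [568.0, -372.2, 104.5]
orientation: [-0.0, 0.999, 0.045, -0.001]
contact_force: [0.1, -0.4, 0.1]
opening: 0.548
grasp_force: 0.0
cutter_medium [ 571.5 -370.2] iou 0.72
t 10.90 at [ 569.7 -372.3  105.8]  shift [ 0.0034 -0.0038  0.1171] turn [ 0.0006 -0.0015 -0.0017]
```

```bash
python3 -m jog '[{"wx":0,"wy":0,"wz":0,"x":0.0034,"y":-0.0038,"z":0.04,"gripper":-0.1},{"wx":0,"wy":0,"wz":0,"x":0.0034,"y":-0.0038,"z":0.085,"gripper":-0.1},{"wx":0,"wy":0,"wz":0,"x":0.0034,"y":-0.0038,"z":0.116,"gripper":-0.1},{"wx":0,"wy":0,"wz":0,"x":0.0034,"y":-0.0038,"z":0.116,"gripper":-0.1},{"wx":0,"wy":0,"wz":0,"x":0.0034,"y":-0.0038,"z":0.116,"gripper":1},{"wx":0,"wy":0,"wz":0,"x":0.0034,"y":-0.0038,"z":0.116,"gripper":1},{"wx":0,"wy":0,"wz":0,"x":0.0034,"y":-0.0038,"z":0.116,"gripper":1},{"wx":0,"wy":0,"wz":0,"x":0.0034,"y":-0.0038,"z":0.116,"gripper":1}]' 40
```

```text
t: 11.57
position: [572.1, -370.5, 37.1]
orientation: [0.001, 0.999, 0.045, 0.001]
contact_force: [-0.4, -0.5, -0.2]
opening: 0.269
grasp_force: 39.2
```

```bash
python3 -m jog '[{"wx":0,"wy":0,"wz":0,"x":0,"y":0,"z":-0.06,"gripper":1},{"wx":0,"wy":0,"wz":0,"x":0,"y":0,"z":-0.12,"gripper":1},{"wx":0,"wy":0,"wz":0,"x":0,"y":0,"z":-0.18,"gripper":1},{"wx":0,"wy":0,"wz":0,"x":0.01,"y":-0.05,"z":-0.22,"gripper":1},{"wx":0,"wy":0,"wz":0,"x":0.02,"y":-0.11,"z":-0.24,"gripper":1},{"wx":0,"wy":0,"wz":0,"x":0.03,"y":-0.17,"z":-0.26,"gripper":1},{"wx":0,"wy":0,"wz":0,"x":0.035,"y":-0.23,"z":-0.26,"gripper":1},{"wx":0,"wy":0,"wz":0,"x":0.04,"y":-0.29,"z":-0.26,"gripper":1}]' 40
python3 -c "
from h import *
togo(645,49.8,150,np.deg2rad(-84.7))"
```

```text
t: 12.23
position: [580.2, -193.1, 193.9]
orientation: [0.001, 0.999, 0.045, 0.002]
contact_force: [0.4, 0.3, -1.1]
opening: 0.268
grasp_force: 39.4
t 12.23 at [ 580.2 -193.1  193.9]  shift [ 0.1438 -0.3935  0.0732] turn [ 0.0018 -0.0056 -0.0024]
```

```bash
python3 -m jog '[{"wx":0,"wy":0,"wz":0,"x":0.02,"y":-0.06,"z":0,"gripper":1},{"wx":0,"wy":0,"wz":0,"x":0.04,"y":-0.12,"z":0,"gripper":1},{"wx":0,"wy":0,"wz":0,"x":0.065,"y":-0.18,"z":0,"gripper":1},{"wx":0,"wy":0,"wz":0,"x":0.09,"y":-0.24,"z":0.01,"gripper":1},{"wx":0,"wy":0,"wz":0,"x":0.11,"y":-0.3,"z":0.03,"gripper":1},{"wx":0,"wy":0,"wz":0,"x":0.14,"y":-0.36,"z":0.05,"gripper":1},{"wx":0,"wy":0,"wz":0,"x":0.14,"y":-0.37,"z":0.07,"gripper":1},{"wx":0,"wy":0,"wz":0,"x":0.14,"y":-0.37,"z":0.07,"gripper":1}]' 40
python3 -c "
from h import *
cams.get_image('top')
togo(645.2,49.8,50,np.deg2rad(-84.7))"
```

```text
t: 12.9
position: [641.7, 40.5, 147.9]
orientation: [-0.001, 0.999, 0.05, -0.001]
contact_force: [-1.0, -1.4, -0.2]
opening: 0.267
grasp_force: 39.4
t 12.95 at [641.8  36.7 148.8]  shift [ 0.0079 -0.0211  0.1647] turn [-0.0008  0.0022  0.0033]
```

```bash
python3 -m jog '[{"wx":0,"wy":0,"wz":0.003,"x":0.008,"y":-0.021,"z":0.03,"gripper":1},{"wx":0,"wy":0,"wz":0.003,"x":0.008,"y":-0.021,"z":0.08,"gripper":1},{"wx":0,"wy":0,"wz":0.003,"x":0.008,"y":-0.021,"z":0.1,"gripper":1},{"wx":0,"wy":0,"wz":0.003,"x":0.008,"y":-0.021,"z":0.1,"gripper":1},{"wx":0,"wy":0,"wz":0.003,"x":0.008,"y":-0.021,"z":0.1,"gripper":1}]' 40
python3 -c "
from h import *
cams.get_image('top')
togo(645.2,49.8,48,np.deg2rad(-84.7))"
```

```text
t: 13.37
position: [645.8, 45.0, 89.6]
orientation: [0.001, 0.999, 0.043, -0.001]
contact_force: [-0.7, -0.0, -1.3]
opening: 0.269
grasp_force: 39.5
t 13.42 at [646.8  45.5  90.5]  shift [-0.0022 -0.0075  0.0709] turn [ 0.0012 -0.0015 -0.008 ]
```

```bash
python3 -m jog '[{"wx":0,"wy":0,"wz":-0.006,"x":-0.002,"y":-0.007,"z":0.015,"gripper":1},{"wx":0,"wy":0,"wz":-0.006,"x":-0.002,"y":-0.007,"z":0.035,"gripper":1},{"wx":0,"wy":0,"wz":-0.006,"x":-0.002,"y":-0.007,"z":0.05,"gripper":1},{"wx":0,"wy":0,"wz":-0.006,"x":-0.002,"y":-0.007,"z":0.06,"gripper":1},{"wx":0,"wy":0,"wz":-0.006,"x":-0.002,"y":-0.007,"z":0.068,"gripper":1},{"wx":0,"wy":0,"wz":-0.006,"x":-0.002,"y":-0.007,"z":0.073,"gripper":1},{"wx":0,"wy":0,"wz":-0.006,"x":-0.002,"y":-0.007,"z":0.073,"gripper":1}]' 40
```

```text
t: 14.0
position: [645.2, 51.5, 47.9]
orientation: [0.0, 0.999, 0.047, 0.0]
contact_force: [-4.6, 0.1, 15.5]
opening: 0.266
grasp_force: 41.1
```

It is seated: contact at z 47.9, where I expected 48. Releasing.

```bash
python3 -m jog '[{"wx":0,"wy":0,"wz":0,"x":0,"y":0,"z":-0.003,"gripper":-0.1},{"wx":0,"wy":0,"wz":0,"x":0,"y":0,"z":-0.003,"gripper":-0.1},{"wx":0,"wy":0,"wz":0,"x":0,"y":0,"z":-0.003,"gripper":-0.1},{"wx":0,"wy":0,"wz":0,"x":0,"y":0,"z":-0.05,"gripper":-0.1},{"wx":0,"wy":0,"wz":0,"x":0,"y":0,"z":-0.11,"gripper":-0.1},{"wx":0,"wy":0,"wz":0,"x":0,"y":0,"z":-0.17,"gripper":-0.1},{"wx":0,"wy":0,"wz":0,"x":0,"y":0.02,"z":-0.22,"gripper":-0.1},{"wx":0,"wy":0,"wz":0,"x":0,"y":0.08,"z":-0.23,"gripper":-0.1}]' 40
python3 -c "
from h import *
fitc('cutter_medium',47,[645.2,49.8],11)
fitc('cutter_large',60,[656,-255])
togo(656,-255,180,np.deg2rad(-84.7))"
```

```text
t: 14.67
position: [652.8, 12.0, 189.0]
orientation: [-0.003, 0.999, 0.052, 0.005]
contact_force: [0.8, 1.4, 1.1]
opening: 0.554
grasp_force: 0.0
cutter_medium [584.9  15.9] iou 0.1
cutter_large [ 656.5 -253.1] iou 0.76
t 14.87 at [648.9   1.4 183.3]  shift [-0.0263  0.4267  0.0059] turn [ 0.0011  0.0007 -0.0038]
```

```bash
python3 -m jog '[{"wx":0,"wy":0,"wz":0,"x":-0.003,"y":0.06,"z":0,"gripper":-0.1},{"wx":0,"wy":0,"wz":0,"x":-0.007,"y":0.12,"z":0,"gripper":-0.1},{"wx":0,"wy":0,"wz":0,"x":-0.01,"y":0.18,"z":0,"gripper":-0.1},{"wx":0,"wy":0,"wz":0,"x":-0.015,"y":0.24,"z":0,"gripper":-0.1},{"wx":0,"wy":0,"wz":0,"x":-0.019,"y":0.3,"z":0.01,"gripper":-0.1},{"wx":0,"wy":0,"wz":0,"x":-0.023,"y":0.36,"z":0.04,"gripper":-0.1},{"wx":0,"wy":0,"wz":0,"x":-0.026,"y":0.415,"z":0.07,"gripper":-0.1},{"wx":0,"wy":0,"wz":0,"x":-0.026,"y":0.425,"z":0.09,"gripper":-0.1}]' 40
python3 -c "
from h import *
fitc('cutter_large',60,[656,-255])
togo(656.3,-254,110,np.deg2rad(-84.7))"
```

```text
t: 15.53
position: [654.6, -259.8, 126.6]
orientation: [0.002, 0.999, 0.043, -0.002]
contact_force: [-0.3, -1.4, 1.0]
opening: 0.545
grasp_force: 0.0
cutter_large [ 656.  -254.9] iou 0.66
t 15.63 at [ 654.  -253.2  125.3]  shift [0.0038 0.0017 0.0254] turn [-0.0027  0.0093 -0.0041]
```

```bash
python3 -m jog '[{"wx":0,"wy":0,"wz":0,"x":0.0035,"y":0.001,"z":0.05,"gripper":-0.1},{"wx":0,"wy":0,"wz":0,"x":0.0035,"y":0.001,"z":0.1,"gripper":-0.1},{"wx":0,"wy":0,"wz":0,"x":0.0035,"y":0.001,"z":0.147,"gripper":-0.1},{"wx":0,"wy":0,"wz":0,"x":0.0035,"y":0.001,"z":0.147,"gripper":-0.1},{"wx":0,"wy":0,"wz":0,"x":0.0035,"y":0.001,"z":0.147,"gripper":1},{"wx":0,"wy":0,"wz":0,"x":0.0035,"y":0.001,"z":0.147,"gripper":1},{"wx":0,"wy":0,"wz":0,"x":0.0035,"y":0.001,"z":0.147,"gripper":1},{"wx":0,"wy":0,"wz":0,"x":0.0035,"y":0.001,"z":0.147,"gripper":1}]' 40
```

```text
t: 16.3
position: [661.1, -252.0, 43.6]
orientation: [0.001, 0.999, 0.047, 0.002]
contact_force: [-0.6, -0.2, -0.9]
opening: 0.265
grasp_force: 39.2
```

The grip closed 5 mm off in x and 7 mm high, so I regrip properly.

```bash
python3 -m jog '[{"wx":0,"wy":0,"wz":0,"x":0,"y":0,"z":0,"gripper":-0.1},{"wx":0,"wy":0,"wz":0,"x":0,"y":0,"z":0,"gripper":-0.1},{"wx":0,"wy":0,"wz":0,"x":0,"y":0,"z":0,"gripper":-0.1}]' 40
python3 -c "
from h import *
fitc('cutter_large',60,[656,-255])
togo(656,-254.5,36,np.deg2rad(-84.7))"
```

```text
t: 16.55
position: [659.9, -252.3, 42.3]
orientation: [0.0, 0.999, 0.047, 0.001]
contact_force: [0.6, 0.0, 0.6]
opening: 0.551
grasp_force: 0.0
cutter_large [ 657.8 -256.1] iou 0.69
t 16.65 at [ 659.6 -252.2   41.8]  shift [-0.0064  0.0032  0.0096] turn [ 0.0002 -0.0006  0.0007]
```

```bash
python3 -m jog '[{"wx":0,"wy":0,"wz":0,"x":-0.005,"y":0.003,"z":0.01,"gripper":-0.1},{"wx":0,"wy":0,"wz":0,"x":-0.005,"y":0.003,"z":0.01,"gripper":-0.1},{"wx":0,"wy":0,"wz":0,"x":-0.005,"y":0.003,"z":0.01,"gripper":1},{"wx":0,"wy":0,"wz":0,"x":-0.005,"y":0.003,"z":0.01,"gripper":1},{"wx":0,"wy":0,"wz":0,"x":-0.005,"y":0.003,"z":0.01,"gripper":1},{"wx":0,"wy":0,"wz":0,"x":-0.005,"y":0.003,"z":0.01,"gripper":1}]' 40
```

```text
t: 17.15
position: [656.7, -254.0, 35.3]
orientation: [-0.0, 0.999, 0.047, -0.0]
contact_force: [0.5, 0.4, -0.9]
opening: 0.269
grasp_force: 39.2
```

```bash
python3 -m jog '[{"wx":0,"wy":0,"wz":0,"x":0,"y":0,"z":-0.06,"gripper":1},{"wx":0,"wy":0,"wz":0,"x":0,"y":0,"z":-0.12,"gripper":1},{"wx":0,"wy":0,"wz":0,"x":0,"y":0,"z":-0.18,"gripper":1},{"wx":0,"wy":0,"wz":0,"x":-0.01,"y":-0.05,"z":-0.22,"gripper":1},{"wx":0,"wy":0,"wz":0,"x":-0.03,"y":-0.1,"z":-0.24,"gripper":1},{"wx":0,"wy":0,"wz":0,"x":-0.04,"y":-0.16,"z":-0.26,"gripper":1},{"wx":0,"wy":0,"wz":0,"x":-0.055,"y":-0.22,"z":-0.26,"gripper":1},{"wx":0,"wy":0,"wz":0,"x":-0.065,"y":-0.28,"z":-0.26,"gripper":1}]' 40
python3 -m jog '[{"wx":0,"wy":0,"wz":0,"x":-0.01,"y":-0.06,"z":0,"gripper":1},{"wx":0,"wy":0,"wz":0,"x":-0.02,"y":-0.12,"z":0.01,"gripper":1},{"wx":0,"wy":0,"wz":0,"x":-0.03,"y":-0.17,"z":0.03,"gripper":1},{"wx":0,"wy":0,"wz":0,"x":-0.036,"y":-0.215,"z":0.06,"gripper":1},{"wx":0,"wy":0,"wz":0,"x":-0.036,"y":-0.22,"z":0.09,"gripper":1},{"wx":0,"wy":0,"wz":0,"x":-0.036,"y":-0.22,"z":0.1,"gripper":1},{"wx":0,"wy":0,"wz":0,"x":-0.036,"y":-0.22,"z":0.1,"gripper":1}]' 40
python3 -c "
from h import *
cams.get_image('top')
togo(568,42.5,80,np.deg2rad(-84.7))"
```

```text
t: 17.82
position: [601.7, -89.3, 192.7]
orientation: [0.0, 0.999, 0.046, 0.001]
contact_force: [-0.0, 0.3, -0.7]
opening: 0.267
grasp_force: 39.5
t: 18.4
position: [567.0, 38.7, 130.0]
orientation: [0.0, 0.999, 0.047, -0.002]
contact_force: [-0.1, -0.4, -0.6]
opening: 0.266
grasp_force: 39.5
t 18.45 at [568.2  37.6 131. ]  shift [ 0.0006 -0.0082  0.085 ] turn [ 0.0013  0.0018 -0.0005]
```

```bash
python3 -m jog '[{"wx":0,"wy":0,"wz":0,"x":0.0005,"y":-0.008,"z":0.03,"gripper":1},{"wx":0,"wy":0,"wz":0,"x":0.0005,"y":-0.008,"z":0.065,"gripper":1},{"wx":0,"wy":0,"wz":0,"x":0.0005,"y":-0.008,"z":0.07,"gripper":1},{"wx":0,"wy":0,"wz":0,"x":0.0005,"y":-0.008,"z":0.07,"gripper":1},{"wx":0,"wy":0,"wz":0,"x":0.0005,"y":-0.008,"z":0.07,"gripper":1}]' 40
python3 -c "
from h import *
cams.get_image('top')
togo(568,42.5,46,np.deg2rad(-84.7))"
```

```text
t: 18.87
position: [569.2, 42.4, 90.4]
orientation: [0.0, 0.999, 0.046, 0.001]
contact_force: [-0.7, -0.2, -0.8]
opening: 0.266
grasp_force: 39.5
t 18.92 at [569.5  42.7  90.7]  shift [-0.0027  0.0001  0.0745] turn [ 0.0005 -0.0029 -0.0011]
```

```bash
python3 -m jog '[{"wx":0,"wy":0,"wz":0,"x":-0.0025,"y":0,"z":0.02,"gripper":1},{"wx":0,"wy":0,"wz":0,"x":-0.0025,"y":0,"z":0.04,"gripper":1},{"wx":0,"wy":0,"wz":0,"x":-0.0025,"y":0,"z":0.055,"gripper":1},{"wx":0,"wy":0,"wz":0,"x":-0.0025,"y":0,"z":0.065,"gripper":1},{"wx":0,"wy":0,"wz":0,"x":-0.0025,"y":0,"z":0.071,"gripper":1},{"wx":0,"wy":0,"wz":0,"x":-0.0025,"y":0,"z":0.075,"gripper":1},{"wx":0,"wy":0,"wz":0,"x":-0.0025,"y":0,"z":0.075,"gripper":1}]' 40
```

```text
t: 19.5
position: [566.8, 42.9, 45.7]
orientation: [0.0, 0.999, 0.046, -0.0]
contact_force: [-3.3, -1.1, 11.2]
opening: 0.268
grasp_force: 40.4
```

Seated. Next is the largest cutter, near (567, 381).

```bash
python3 -m jog '[{"wx":0,"wy":0,"wz":0,"x":0,"y":0,"z":-0.003,"gripper":-0.1},{"wx":0,"wy":0,"wz":0,"x":0,"y":0,"z":-0.003,"gripper":-0.1},{"wx":0,"wy":0,"wz":0,"x":0,"y":0,"z":-0.003,"gripper":-0.1},{"wx":0,"wy":0,"wz":0,"x":0,"y":0,"z":-0.05,"gripper":-0.1},{"wx":0,"wy":0,"wz":0,"x":0,"y":0,"z":-0.11,"gripper":-0.1},{"wx":0,"wy":0,"wz":0,"x":0,"y":0,"z":-0.17,"gripper":-0.1},{"wx":0,"wy":0,"wz":0,"x":0,"y":-0.03,"z":-0.22,"gripper":-0.1},{"wx":0,"wy":0,"wz":0,"x":0.01,"y":-0.09,"z":-0.24,"gripper":-0.1}]' 40
python3 -m jog '[{"wx":0,"wy":0,"wz":0,"x":0.006,"y":-0.06,"z":0,"gripper":-0.1},{"wx":0,"wy":0,"wz":0,"x":0.012,"y":-0.12,"z":0,"gripper":-0.1},{"wx":0,"wy":0,"wz":0,"x":0.018,"y":-0.18,"z":0,"gripper":-0.1},{"wx":0,"wy":0,"wz":0,"x":0.024,"y":-0.24,"z":0,"gripper":-0.1},{"wx":0,"wy":0,"wz":0,"x":0.03,"y":-0.3,"z":0,"gripper":-0.1},{"wx":0,"wy":0,"wz":0,"x":0.036,"y":-0.36,"z":0,"gripper":-0.1},{"wx":0,"wy":0,"wz":0,"x":0.04,"y":-0.42,"z":0,"gripper":-0.1},{"wx":0,"wy":0,"wz":0,"x":0.04,"y":-0.42,"z":0,"gripper":-0.1}]' 40
python3 -c "
from h import *
fitc('cutter_largest',73,[567,381])
togo(567,381,120,np.deg2rad(-84.7))"
```

```text
t: 20.17
position: [569.9, 92.5, 192.6]
orientation: [0.001, 0.999, 0.042, 0.003]
contact_force: [0.9, -0.5, 0.2]
opening: 0.548
grasp_force: 0.0
t: 20.83
position: [565.3, 362.9, 188.2]
orientation: [-0.004, 0.999, 0.053, 0.0]
contact_force: [-1.1, 1.5, 0.3]
opening: 0.553
grasp_force: 0.0
cutter_largest [565.5 380.2] iou 0.56
t 20.93 at [566.9 353.8 187.7]  shift [ 0.0048 -0.045   0.1129] turn [-0.0008  0.0012  0.0071]
```

```bash
python3 -m jog '[{"wx":0,"wy":0,"wz":0,"x":0.004,"y":-0.043,"z":0.03,"gripper":-0.1},{"wx":0,"wy":0,"wz":0,"x":0.004,"y":-0.043,"z":0.08,"gripper":-0.1},{"wx":0,"wy":0,"wz":0,"x":0.004,"y":-0.043,"z":0.125,"gripper":-0.1},{"wx":0,"wy":0,"wz":0,"x":0.004,"y":-0.043,"z":0.125,"gripper":-0.1},{"wx":0,"wy":0,"wz":0,"x":0.004,"y":-0.043,"z":0.125,"gripper":-0.1}]' 40
python3 -c "
from h import *
cv2.imwrite('pics/w10.png',cams.get_image('wrist')[:,:,::-1])
x=fitc('cutter_largest',73,[567,381])
togo(x[0],x[1],36,np.deg2rad(-84.7))"
```

```text
t: 21.35
position: [567.6, 373.8, 111.9]
orientation: [0.002, 0.999, 0.045, -0.002]
contact_force: [0.7, 0.1, 0.5]
opening: 0.549
grasp_force: 0.0
cutter_largest [566.3 380. ] iou 0.59
t 21.50 at [569.9 376.5 115.4]  shift [-0.0058 -0.0062  0.1323] turn [-0.0014 -0.0038 -0.0011]
```

View pics/w10.png

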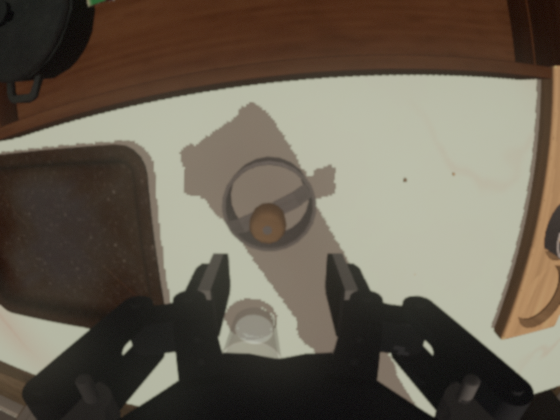

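The largest cutter's knob is at (268,222), slightly left of the fingers' centre line. The glass at (253,320) is well behind. I descend.

```bash
python3 -m jog '[{"wx":0,"wy":0,"wz":0,"x":-0.0055,"y":-0.006,"z":0.03,"gripper":-0.1},{"wx":0,"wy":0,"wz":0,"x":-0.0055,"y":-0.006,"z":0.08,"gripper":-0.1},{"wx":0,"wy":0,"wz":0,"x":-0.0055,"y":-0.006,"z":0.131,"gripper":-0.1},{"wx":0,"wy":0,"wz":0,"x":-0.0055,"y":-0.006,"z":0.131,"gripper":-0.1},{"wx":0,"wy":0,"wz":0,"x":-0.0055,"y":-0.006,"z":0.131,"gripper":-0.1}]' 40
python3 -c "
from h import *
cams.get_image('top')
togo(566.3,380,36,np.deg2rad(-84.7))"
```

```text
t: 21.92
position: [564.4, 379.6, 35.1]
orientation: [0.0, 0.999, 0.046, -0.0]
contact_force: [-0.4, -1.0, 0.2]
opening: 0.554
grasp_force: 0.0
t 21.97 at [565.7 380.5  36.5]  shift [0.0009 0.0009 0.0008] turn [-0.0012 -0.0025  0.0003]
```

```bash
python3 -m jog '[{"wx":0,"wy":0,"wz":0,"x":0,"y":0,"z":0,"gripper":1},{"wx":0,"wy":0,"wz":0,"x":0,"y":0,"z":0,"gripper":1},{"wx":0,"wy":0,"wz":0,"x":0,"y":0,"z":0,"gripper":1},{"wx":0,"wy":0,"wz":0,"x":0,"y":0,"z":0,"gripper":1}]' 40
python3 -m jog '[{"wx":0,"wy":0,"wz":0,"x":0,"y":0,"z":-0.06,"gripper":1},{"wx":0,"wy":0,"wz":0,"x":0,"y":0,"z":-0.12,"gripper":1},{"wx":0,"wy":0,"wz":0,"x":0,"y":0,"z":-0.18,"gripper":1},{"wx":0,"wy":0,"wz":0,"x":-0.01,"y":0.05,"z":-0.22,"gripper":1},{"wx":0,"wy":0,"wz":0,"x":-0.03,"y":0.1,"z":-0.24,"gripper":1},{"wx":0,"wy":0,"wz":0,"x":-0.05,"y":0.155,"z":-0.26,"gripper":1},{"wx":0,"wy":0,"wz":0,"x":-0.075,"y":0.21,"z":-0.26,"gripper":1},{"wx":0,"wy":0,"wz":0,"x":-0.1,"y":0.265,"z":-0.26,"gripper":1}]' 40
```

```text
t: 22.3
position: [566.4, 380.9, 37.5]
orientation: [-0.001, 0.999, 0.046, 0.002]
contact_force: [-0.2, -2.1, 7.7]
opening: 0.269
grasp_force: 39.2
t: 22.97
position: [519.8, 215.2, 192.6]
orientation: [-0.001, 0.999, 0.047, 0.002]
contact_force: [0.4, -1.1, -1.3]
opening: 0.266
grasp_force: 39.8
```

```bash
python3 -m jog '[{"wx":0,"wy":0,"wz":0,"x":-0.02,"y":0.055,"z":0,"gripper":1},{"wx":0,"wy":0,"wz":0,"x":-0.04,"y":0.11,"z":0,"gripper":1},{"wx":0,"wy":0,"wz":0,"x":-0.06,"y":0.165,"z":0.01,"gripper":1},{"wx":0,"wy":0,"wz":0,"x":-0.08,"y":0.22,"z":0.02,"gripper":1},{"wx":0,"wy":0,"wz":0,"x":-0.098,"y":0.27,"z":0.04,"gripper":1},{"wx":0,"wy":0,"wz":0,"x":-0.1,"y":0.29,"z":0.06,"gripper":1},{"wx":0,"wy":0,"wz":0,"x":-0.1,"y":0.295,"z":0.08,"gripper":1},{"wx":0,"wy":0,"wz":0,"x":-0.1,"y":0.295,"z":0.09,"gripper":1}]' 40
python3 -c "
from h import *
cams.get_image('top')
togo(478,34,90,np.deg2rad(-84.7))"
```

```text
t: 23.63
position: [475.6, 32.5, 136.4]
orientation: [0.0, 0.999, 0.045, -0.0]
contact_force: [-0.5, 0.4, -1.2]
opening: 0.266
grasp_force: 39.8
t 23.68 at [475.4  33.8 135.8]  shift [0.0045 0.0001 0.0763] turn [ 0.0001  0.0024 -0.0008]
```

```bash
python3 -m jog '[{"wx":0,"wy":0,"wz":0,"x":0.0045,"y":0,"z":0.03,"gripper":1},{"wx":0,"wy":0,"wz":0,"x":0.0045,"y":0,"z":0.07,"gripper":1},{"wx":0,"wy":0,"wz":0,"x":0.0045,"y":0,"z":0.08,"gripper":1},{"wx":0,"wy":0,"wz":0,"x":0.0045,"y":0,"z":0.08,"gripper":1},{"wx":0,"wy":0,"wz":0,"x":0.0045,"y":0,"z":0.08,"gripper":1}]' 40
python3 -c "
from h import *
cams.get_image('top')
togo(478,34,47,np.deg2rad(-84.7))"
```

```text
t: 24.1
position: [479.2, 35.5, 89.2]
orientation: [-0.0, 0.999, 0.047, -0.0]
contact_force: [0.2, 0.0, -0.6]
opening: 0.264
grasp_force: 39.8
t 24.15 at [479.6  35.4  89.6]  shift [-0.003  0.002  0.071] turn [-0.0004 -0.0016  0.0022]
```

```bash
python3 -m jog '[{"wx":0,"wy":0,"wz":0,"x":-0.002,"y":0.0015,"z":0.02,"gripper":1},{"wx":0,"wy":0,"wz":0,"x":-0.002,"y":0.0015,"z":0.04,"gripper":1},{"wx":0,"wy":0,"wz":0,"x":-0.002,"y":0.0015,"z":0.053,"gripper":1},{"wx":0,"wy":0,"wz":0,"x":-0.002,"y":0.0015,"z":0.062,"gripper":1},{"wx":0,"wy":0,"wz":0,"x":-0.002,"y":0.0015,"z":0.068,"gripper":1},{"wx":0,"wy":0,"wz":0,"x":-0.002,"y":0.0015,"z":0.073,"gripper":1},{"wx":0,"wy":0,"wz":0,"x":-0.002,"y":0.0015,"z":0.073,"gripper":1}]' 40
```

```text
t: 24.73
position: [478.4, 33.2, 47.8]
orientation: [0.0, 0.999, 0.046, 0.0]
contact_force: [-5.0, -2.0, 25.9]
opening: 0.266
grasp_force: 42.9
```

```bash
python3 -m jog '[{"wx":0,"wy":0,"wz":0,"x":0,"y":0,"z":-0.004,"gripper":-0.1},{"wx":0,"wy":0,"wz":0,"x":0,"y":0,"z":-0.004,"gripper":-0.1},{"wx":0,"wy":0,"wz":0,"x":0,"y":0,"z":-0.004,"gripper":-0.1},{"wx":0,"wy":0,"wz":0,"x":0,"y":0,"z":-0.05,"gripper":-0.1},{"wx":0,"wy":0,"wz":0,"x":0,"y":0,"z":-0.11,"gripper":-0.1},{"wx":0,"wy":0,"wz":0,"x":0,"y":0,"z":-0.17,"gripper":-0.1},{"wx":0,"wy":0,"wz":0,"x":0,"y":0.03,"z":-0.23,"gripper":-0.1},{"wx":0,"wy":0,"wz":0,"x":0,"y":0.09,"z":-0.27,"gripper":-0.1}]' 40
python3 -m jog '[{"wx":0,"wy":0,"wz":0,"x":0,"y":0.06,"z":0,"gripper":-0.1},{"wx":0,"wy":0,"wz":0,"x":0,"y":0.12,"z":0,"gripper":-0.1},{"wx":0,"wy":0,"wz":0,"x":0,"y":0.18,"z":0,"gripper":-0.1},{"wx":0,"wy":0,"wz":0,"x":0,"y":0.22,"z":0,"gripper":-0.1},{"wx":0,"wy":0,"wz":0,"x":0,"y":0.22,"z":0,"gripper":-0.1},{"wx":0,"wy":0,"wz":0,"x":0,"y":0.22,"z":0,"gripper":-0.1}]' 40
python3 -c "
from h import *
a=cams.get_image('side')[170:300,170:340,::-1]; b=cams.get_image('top')[130:270,190:310,::-1]
a=cv2.resize(a,(500,382),interpolation=cv2.INTER_CUBIC); b=cv2.resize(b,(300,350),interpolation=cv2.INTER_CUBIC)
o=np.zeros((382,800,3),np.uint8);o[:,:500]=a;o[:350,500:]=b; cv2.imwrite('pics/end.png',o)"
```

```text
t: 25.4
position: [484.4, -14.8, 209.3]
orientation: [-0.001, 0.999, 0.051, 0.002]
contact_force: [1.1, 0.1, -0.4]
opening: 0.553
grasp_force: 0.0
t: 25.9
position: [494.7, -151.8, 205.8]
orientation: [0.0, 0.999, 0.045, -0.0]
contact_force: [-0.4, 1.2, 0.7]
opening: 0.551
grasp_force: 0.0
```

View pics/end.png

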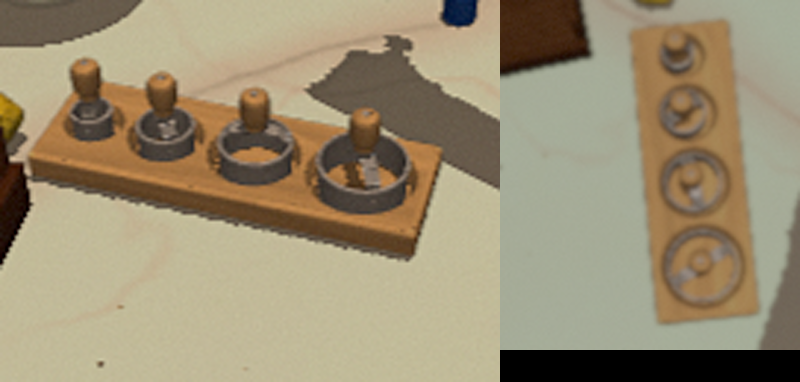

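All four cutters stand level in their wells, in size order: knobs at (86,75), (162,92), (254,108) and (364,128). I'm handing in.

```bash
python3 -c "
from cell import env
print(env.finish_job())"
```

```text
the job is handed in; nothing more can be done
None
```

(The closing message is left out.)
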